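# Snap the carry handle onto the flattening weight

## Robot

A 6-joint arm with a two-finger parallel gripper is mounted at the origin on a cart in front of the work surface, level with it; the furniture and walls round the work are solid. World frame = base frame: x ahead of the robot, y to its left, z up, the work surface at z = 0. Lengths are in m, angles in degrees, forces in N, time in s.
With the tool pointing down it reaches from about 0.4 to 0.825 m from the base axis. Payload 7 kg.
Tool frame: the origin (TCP) lies midway between the tips of the shut fingers; the grasp point (between the pads) lies 19 mm behind it; z points along the fingers, y is the line along which they close (so a half turn about z gives the same grasp; the last joint's range is limited). The gripper opens to 88 mm and grips with 3 to 60 N. Pads are 19 mm wide; open, the fingers measure 130 mm over their backs; the gripper's body (78 mm by 193 mm) begins 47 mm behind the grasp point.
Start: joints at [92.71, 20.546, 0.682, 0, -70.136, -16.507], TCP at [0.161, 0.655, 0.227] pointing down, gripper open.
Joint ranges: [-176.03, 176.03], [-82.01, 121.73], [-58.28, 71.71], [-173.87, 95.51], [-174.79, -0.11], [-173.66, 173.66]. Speed limits (degrees/s): [136.94, 136.94, 172.46, 180, 180, 180].

## Interface

Orientations are given as [roll, pitch, yaw] about the fixed x, y, z axes, in that order (R = Rz(yaw) Ry(pitch) Rx(roll)).
In Python, from plant import * gives the robot as it stands.
- The arm moves only by the tool move_arm, never from a script. Its argument "commands" is a list of rows, each a list of 7 numbers: the shift along the world's x, y, z in mm, then the turn, a rotation vector about the world's x, y, z in degrees, then the opening in per cent of the stroke, from 0 (shut) to 100 (fully open). In form: [[x, y, z, rx, ry, rz, fingers], ...]. A call has 1 to 20 rows; each row shifts and turns the commanded pose from where the row before left it; what a row does not reach is not made up. A row lasts 1/10 s, in which the tool goes at most 50 mm and 8.59 degrees, less where a joint would pass 70% of its speed; a pose out of reach is approached as far as the arm can. A call with a gripper value outside its range is refused whole. The fingers move at their own pace and stop on an object; "squeeze" is the grip in N (left out, the last holds). Time passes only in rows, so rows that do not move let the fingers close. It gives the time, the measured TCP pose, the force and the opening at its end, in the units of the state.
- get_state(): the state, without advancing time (a new reading comes with each control period).
- capture(name): name is "side" or "top" or "wrist"; returns a dict with "frame" (400x640x3 uint8, blue, green, red), "camera_matrix" (3x3 intrinsics, pixels), "world_to_cam" (4x4, takes a point from world to camera coordinates); the wrist camera has in their place "tool_from_camera" (4x4, takes a point from camera to tool coordinates, whose origin is the TCP and whose axes are the flange's). Camera axes: x right, y up, looking along -z (the intrinsics and any distortion apply to the point x, -y, -z); pixel columns grow to the right and rows downward; lengths in m; the calibration is good to about 2 mm. A picture is of the moment at which its call begins: read the wrist's pose just before it. There is no depth.
- close_job(): hands the job in, once; it reports no verdict.
The state is a dict: "time_s": time; "joints": joint angles; "qd": joint speeds; "joint_torque": joint torques, N m; "tcp_pos": TCP position; "eef_rot": TCP orientation; "contact_force": force on the tool from outside, world axes, zero at the start; "moment": the same for the moment, N m; "gripper_width": finger opening in m.
Only numpy, scipy, OpenCV 4.12 (cv2) and the standard library are available. Lean on these libraries where they do the work, as an engineer would, in place of code of your own. Each camera call takes 0.05 s, during which the arm holds its last target. There are 200 camera calls.

## Task

Take the red carry handle with the snap hook out of its wooden stand and press it straight down onto the steel lifting eye of the green flattening weight, until the sprung gate lets the eye's bar in and snaps shut behind it. Then let go and leave the handle clipped to that weight.

Things in the scene. Friction and masses are not known exactly. Their poses are not given: they have to be found in the camera images.
- hook_grip (a point): Centre of the red grip (56 x 20 x 56 mm high, black ribs) of a loose carry handle, 0.3 kg, upright in a slotted wooden stand 54 mm high (lift 60 mm to clear it). z up; x along its 56 mm and in the plane of the snap hook below it; y across its 20 mm: pinch along y, from above. Below it, the underside of the hook's arched top bar is at z = -34 mm, the gate's centre line at z = -108 mm.
- hook_throat (a point): Point on the gate's centre line 108 mm below the grip's centre, same axes. The steel hook (12 mm thick) is a closed loop, inside x -56 to +20 mm, z +4 to +74 mm; its lower ends reach z = -8 mm. The brass gate (8 mm) pivots at x = -54, free end x = +20. An 8 mm bar pressed up at x -14 to +14 (best 0) opens it and it is past, gate shut, by 4 mm short of the top bar; up to 10 N.
- gate (a joint): Angle of the snap hook's sprung brass gate: 0 = shut (the spring holds it there), grows to 1.15 rad as it is pushed inwards, up into the loop; it cannot open outwards.
- green_weight_eye (a point): Middle of the top bar of the lifting eye on the GREEN flattening weight (120 x 90 x 42 mm, too heavy to shift): a staple of 8 mm round steel, bar level, along this point's y, 52 mm clear between its legs, 88 mm above the weight, 130 mm above the bench. Hold the hook's x-z plane square to the bar, either way round. A like weight painted blue is the wrong one.

How it is judged:
By the outcome, as a careful person would: the job done as asked, in the order asked, and still so for the second after the job is handed in, with the robot touching nothing.
It also fails if it takes over 35 s, if anything falls off the work surface, if the arm or the gripper's body presses on something with over 40 N, if the wrist force passes 120 N, or if a joint passes its speed limit or range.

## Working session

There is one attempt and no reset: what is moved stays moved. The work goes in short steps, Python scripts to look and compute and a tool call to move; the robot and the scene stay as the last step left them, time stands still between calls to the robot, and variables do not carry over. Pictures are saved under pics/ and viewed, on a budget of 10 in all, crops included, one or two more only if the job needs it, and the job is handed in when it is done.

Besides the shell and the picture viewer there is one more tool, called after ">>>" by a JSON object that holds its "op" and its "data", one argument or row to a line. move_arm: Moves the arm, as the interface text tells. Its arguments: {"type":"object","properties":{"commands":{"type":"array"},"squeeze":{"type":"number"}},"required":["commands"]}

```bash
mkdir -p pics; cat > h.py <<'E'
from plant import *
import numpy as np, cv2, pickle
from scipy.spatial.transform import Rotation as R
def snap(n,tag):
    s=get_state(); c=capture(n)
    if 'world_to_cam' in c: M=np.array(c['world_to_cam'])
    else:
        T=np.eye(4); T[:3,:3]=R.from_euler('xyz',s['eef_rot'],degrees=True).as_matrix(); T[:3,3]=s['tcp_pos']
        M=np.linalg.inv(T@np.array(c['tool_from_camera']))
    d=dict(K=np.array(c['camera_matrix']),M=M,f=c['frame'],keys=list(c))
    d['dist']=c.get('distortion',c.get('dist_coeffs'))
    pickle.dump(d,open(f'pics/{tag}.pkl','wb')); cv2.imwrite(f'pics/{tag}.png',c['frame']); return d
def load(t): return pickle.load(open(f'pics/{t}.pkl','rb'))
def ray(d,uv):
    q=np.linalg.solve(d['K'],[uv[0],uv[1],1]); Rm=d['M'][:3,:3]
    return -Rm.T@d['M'][:3,3], Rm.T@np.array([q[0],-q[1],-1])
def atz(d,uv,z):
    o,v=ray(d,uv); return o+v*(z-o[2])/v[2]
def proj(d,p):
    q=d['M'][:3,:3]@np.array(p)+d['M'][:3,3]; u=d['K']@[q[0],-q[1],-q[2]]; return u[:2]/u[2]
def tri(*obs):
    A=np.zeros((3,3));b=np.zeros(3)
    for d,uv in obs:
        o,v=ray(d,uv); v=v/np.linalg.norm(v); P=np.eye(3)-np.outer(v,v); A+=P;b+=P@o
    return np.linalg.solve(A,b)
E
python3 - <<'E'
from h import *
print(get_state())
for n in('side','top','wrist'):
    d=snap(n,n+'0'); print(n,d['keys'],d['dist'],(-d['M'][:3,:3].T@d['M'][:3,3]).round(3))
f=np.vstack([load('side0')['f'],load('top0')['f']]); cv2.imwrite('pics/both.png',cv2.resize(f,(480,600)))
E
```

```text
{'time_s': 0.0, 'joints': array([ 9.27116121e+01,  2.05924134e+01,  6.33560039e-01, -1.84221578e-02,
       -7.01367956e+01, -1.65068932e+01]), 'qd': array([-0.01244499, -0.04048831, -0.01112168, -0.08210844,  0.06207003,
       -0.04578481]), 'joint_torque': array([ 6.94095743e-04, -5.82722998e+01,  2.93055189e+01,  6.99753240e+00,
        7.03173835e-03, -1.36252502e-04]), 'tcp_pos': array([0.16087655, 0.65504082, 0.22561537]), 'eef_rot': array([ 1.79903372e+02, -1.05750205e-02, -1.38015461e+01]), 'contact_force': array([-0.68951035,  0.04005693,  0.32654923]), 'moment': array([ 0.01725934,  0.01710011, -0.0261545 ]), 'gripper_width': 0.08748876055308476}
side ['frame', 'camera_matrix', 'world_to_cam'] None [1.035 0.634 0.723]
top ['frame', 'camera_matrix', 'world_to_cam'] None [0.277 0.027 1.171]
wrist ['frame', 'camera_matrix', 'tool_from_camera'] None [0.225 0.64  0.384]
```

View pics/side0.png

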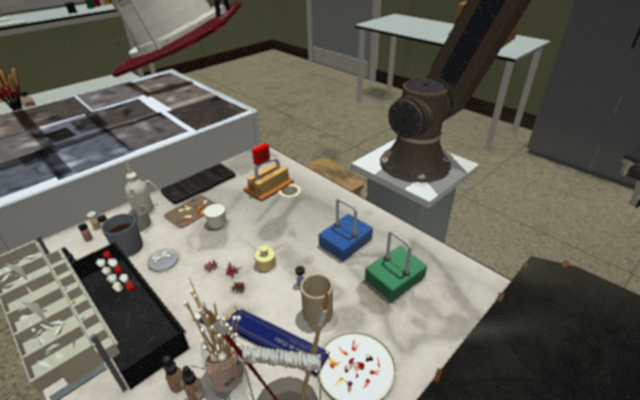

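View pics/top0.png

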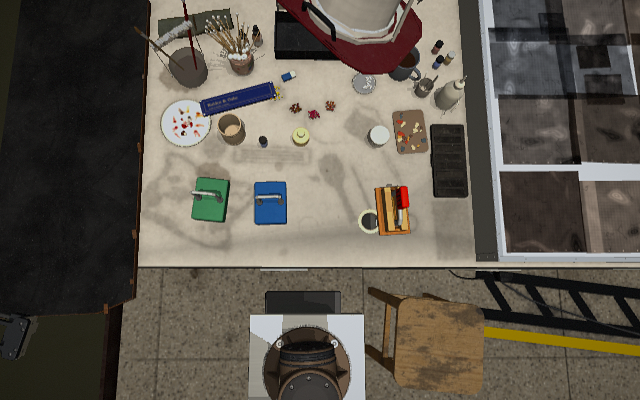

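```bash
python3 - <<'E'
from h import *
s=load('side0')['f'];t=load('top0')['f']
def c(f,x,y,w=80,h=60): return cv2.resize(f[y:y+h,x:x+w],(400,300),interpolation=cv2.INTER_CUBIC)
print('crops origin: top handle (355,178) ; side handle (230,140); top green (175,165); side green(355,225), x5')
cv2.imwrite('pics/crops.png',np.vstack([np.hstack([c(t,355,178),c(s,230,140)]),np.hstack([c(t,175,165),c(s,355,230)])]))
E
```

```text
crops origin: top handle (355,178) ; side handle (230,140); top green (175,165); side green(355,225), x5
```

View pics/crops.png

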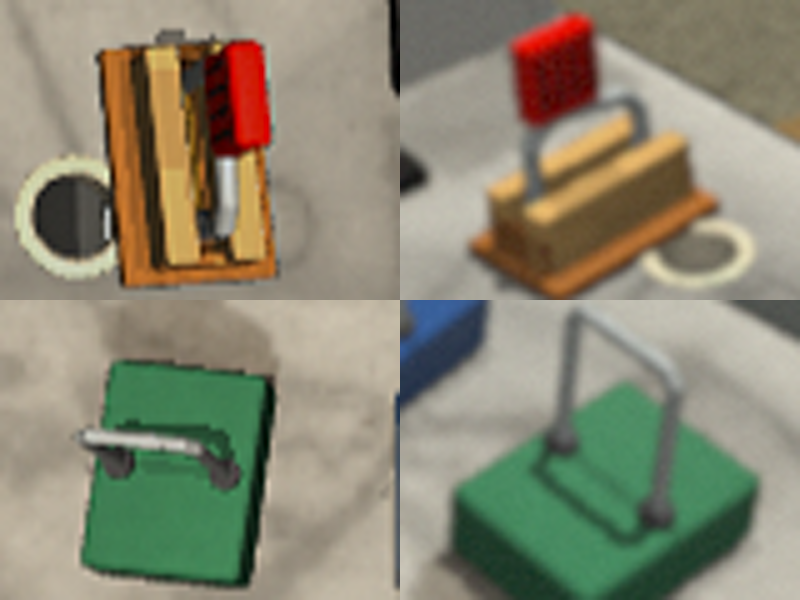

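```bash
python3 - <<'E'
from h import *
s=load('side0');t=load('top0')
g=tri((t,(405,197)),(s,(261,146.2))); print('grip top',g,proj(t,g),proj(s,g))
# grip top edge direction from top view
for a,b in(((246,42),(256,147)),((230,42),(240,150)),((262,42),(272,143))):
    A=atz(t,(355+a[0]/5,178+a[1]/5),g[2]);B=atz(t,(355+b[0]/5,178+b[1]/5),g[2]);d=A-B
    print('edge',A,B,np.linalg.norm(d),np.degrees(np.arctan2(d[1],d[0])))
# stand edges base
for a,b in(((150,45),(170,262)),((100,52),(125,285))):
    A=atz(t,(355+a[0]/5,178+a[1]/5),.05);B=atz(t,(355+b[0]/5,178+b[1]/5),.05);d=A-B
    print('stand',np.linalg.norm(d),np.degrees(np.arctan2(d[1],d[0])))
e1=tri((t,(192,192.4)),(s,(410.4,247.6)));e2=tri((t,(215,194)),(s,(390.4,232.4)))
print('eye ends',e1,e2,proj(t,e1),proj(s,e1),proj(t,e2))
for u in((192,192.4),(215,194),(203.4,193.2)): print(atz(t,u,.13))
for u in((410.4,247.6),(390.4,232.4),(400.4,239.5)): print('s',atz(s,u,.13))
# weight edges top z=.042
c=[atz(t,(175+a/5,165+b/5),.042) for a,b in((112,60),(268,76),(245,285),(85,267))]
for i in range(4):
    d=c[i]-c[(i+1)%4];print('w',np.linalg.norm(d),np.degrees(np.arctan2(d[1],d[0])))
print(np.mean(c,0))
E
```

```text
grip top [ 0.45570341 -0.24788385  0.15025   ] [404.51075082 197.51329957] [260.40409622 146.05397832]
edge [ 0.48488982 -0.24826267  0.15025   ] [ 0.42998871 -0.25119713  0.15025   ] 0.0549794745711101 3.0595356803202263
edge [ 0.48484189 -0.23992874  0.15025   ] [ 0.42839854 -0.24287479  0.15025   ] 0.0565201891022688 2.9878238199291336
edge [ 0.48493777 -0.25660022  0.15025   ] [ 0.43209923 -0.25954958  0.15025   ] 0.05292078569466912 3.1948357178604367
stand 0.1234176851487521 3.352496575912267
stand 0.13225753873682763 4.448464607808633
eye ends [0.4706698  0.30552324 0.12009357] [0.46555068 0.24548543 0.123302  ] [191.33703045 192.81637593] [409.45656539 247.56654015] [214.06909857 194.63849341]
[0.46994978 0.30124088 0.13      ]
[0.46604106 0.24175074 0.13      ]
[0.46799489 0.27176623 0.13      ]
s [0.4786049  0.31239243 0.13      ]
s [0.47003583 0.25200996 0.13      ]
s [0.47312653 0.28193295 0.13      ]
w 0.08871179366359656 84.35403322252635
w 0.11939758538111987 -4.171065219250317
w 0.08948365325182941 -96.26492575368688
w 0.11841383310525799 175.4701482896949
[0.46709262 0.27183752 0.042     ]
```

>>> {"op": "move_arm", "data": {
  "commands": [
    [20,-32,6,0,0,0.8,100],
    [20,-32,6,0,0,0.8,100],
    [20,-32,6,0,0,0.8,100],
    [20,-32,6,0,0,0.8,100],
    [20,-32,6,0,0,0.8,100],
    [20,-32,6,0,0,0.8,100],
    [20,-32,6,0,0,0.8,100],
    [20,-32,6,0,0,0.8,100],
    [20,-32,6,0,0,0.8,100],
    [20,-32,6,0,0,0.8,100],
    [20,-32,6,0,0,0.8,100],
    [20,-32,6,0,0,0.5,100],
    [0,0,0,0,0,0,100],
    [0,0,0,0,0,0,100]
  ]
}}

```text
time_s: 1.55
tcp_pos: [0.4012, 0.2708, 0.2986]
eef_rot: [-180.0, 0.0, -4.6]
contact_force: [-0.5, 0.3, 0.7]
gripper_width: 0.0877
```

```bash
python3 - <<'E'
from h import *
d=snap('wrist','w1'); s=get_state();print(s['time_s'],s['tcp_pos'],s['eef_rot'],s['joints'],(-d['M'][:3,:3].T@d['M'][:3,3]))
print(proj(d,[.467,.272,.13]))
E
```

```text
1.6 [0.40090152 0.27136791 0.29836715] [-1.79995618e+02  1.80546265e-02 -4.55705595e+00] [ 5.74188042e+01 -2.03450876e-01 -1.57080840e+01 -1.86757541e-02
 -7.44999824e+01  2.80291307e+01] [0.46741823 0.26623758 0.45729205]
[315.46816326 117.97120448]
```

View pics/w1.png

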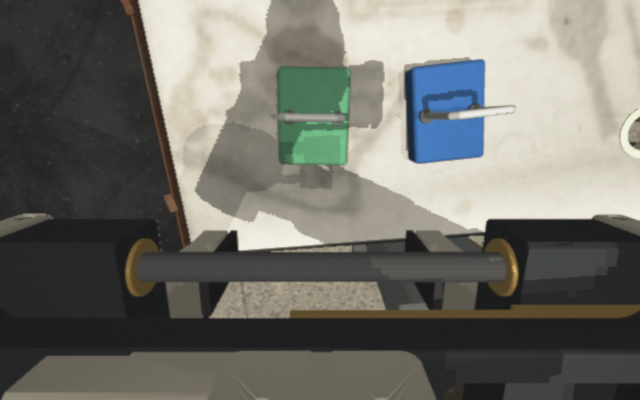

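```bash
python3 - <<'E'
from h import *
d=load('w1'); f=d['f'][55:175,260:365]
cv2.imwrite('pics/w1c.png',cv2.resize(f,(525,600),interpolation=cv2.INTER_CUBIC))
E
```

```text
(no output)
```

View pics/w1c.png

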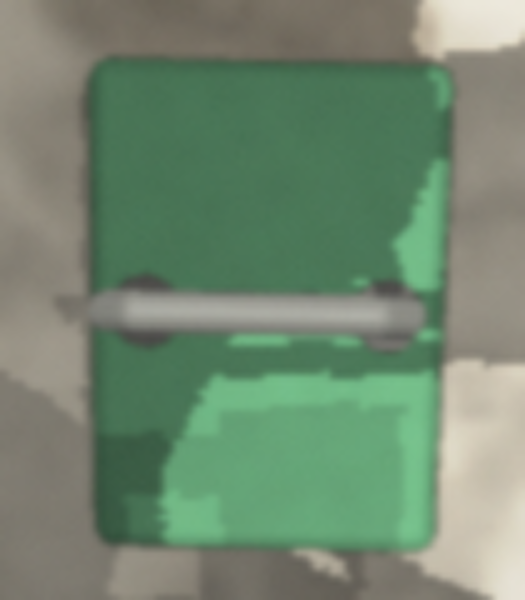

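```bash
python3 - <<'E'
from h import *
d=load('w1');t=load('top0');s=load('side0')
P=lambda a,b,z:atz(d,(260+a/5,55+b/5),z)
a,b=P(90,308,.13),P(425,314,.13); print('bar',a,b,(a+b)/2,np.degrees(np.arctan2(*(a-b)[[1,0]]))-90,np.linalg.norm(a-b))
a,b=P(146,311,.042),P(390,316,.042);print('feet',(a+b)/2,np.degrees(np.arctan2(*(a-b)[[1,0]]))-90,np.linalg.norm(a-b))
c=[P(*q,.042) for q in((92,58),(452,62),(437,550),(98,545))]
print('block(mixed z)',np.mean(c,0),[np.degrees(np.arctan2(*(c[i]-c[j])[[1,0]])).round(1) for i,j in((0,1),(0,3),(1,2),(3,2))])
# feet in top view: crop px (118,162),(224,175) 
for z in(.042,.046):
  A,B=[atz(t,(175+x/5,165+y/5),z) for x,y in((118,160),(224,173))];print('top feet',(A+B)/2,np.degrees(np.arctan2(*(A-B)[[1,0]]))-90)
print(tri((d,(311.4,117.2)),(t,(203.4,193.2)),(s,(400.4,239.5))))
E
```

```text
bar [0.47130282 0.3087772  0.13      ] [0.46480085 0.24288434 0.13      ] [0.46805184 0.27583077 0.13      ] -5.635412664748884 0.0662128807122885
feet [0.46740455 0.27584558 0.042     ] -5.779056518695498 0.06122020403709781
block(mixed z) [0.46757181 0.27540775 0.042     ] [np.float64(84.8), np.float64(-5.8), np.float64(-5.2), np.float64(84.5)]
top feet [0.46967258 0.27564951 0.042     ] -6.821713000015492
top feet [0.46898925 0.27476701 0.046     ] -6.821713000015521
[0.46797983 0.27582513 0.12271276]
```

>>> {"op": "move_arm", "data": {
  "commands": [
    [4,-43,0,0,0,0.7,100],
    [4,-43,0,0,0,0.7,100],
    [4,-43,0,0,0,0.7,100],
    [4,-43,0,0,0,0.7,100],
    [4,-43,0,0,0,0.7,100],
    [4,-43,0,0,0,0.7,100],
    [-4,-43,0,0,0,0.7,100],
    [-4,-43,0,0,0,0.7,100],
    [-4,-43,0,0,0,0.7,100],
    [-4,-43,0,0,0,0.7,100],
    [-4,-43,0,0,0,0.7,100],
    [-4,-43,0,0,0,0.1,100],
    [0,0,0,0,0,0,100],
    [0,0,0,0,0,0,100]
  ]
}}

```text
time_s: 3.0
tcp_pos: [0.401, -0.2446, 0.2978]
eef_rot: [-180.0, 0.1, 3.2]
contact_force: [0.5, 0.7, 0.3]
gripper_width: 0.0879
```

```bash
python3 - <<'E'
from h import *
d=snap('wrist','w2'); s=get_state();print(s['time_s'],s['tcp_pos'],s['eef_rot'],s['joints'])
u=proj(d,[.457,-.249,.15]).astype(int);o=u-[75,55];o=np.maximum(o,0);print(u,o)
cv2.imwrite('pics/w2c.png',cv2.resize(d['f'][o[1]:o[1]+120,o[0]:o[0]+150],None,fx=5,fy=5,interpolation=cv2.INTER_CUBIC))
E
```

```text
3.05 [ 0.40120166 -0.24393628  0.2980205 ] [-1.79972304e+02  5.20576162e-02  3.29639612e+00] [-7.20614104e+00 -1.68446831e+00 -1.72008390e+01 -1.84088203e-02
 -7.45398639e+01  1.00507440e+02]
[330 128] [255  73]
```

View pics/w2c.png

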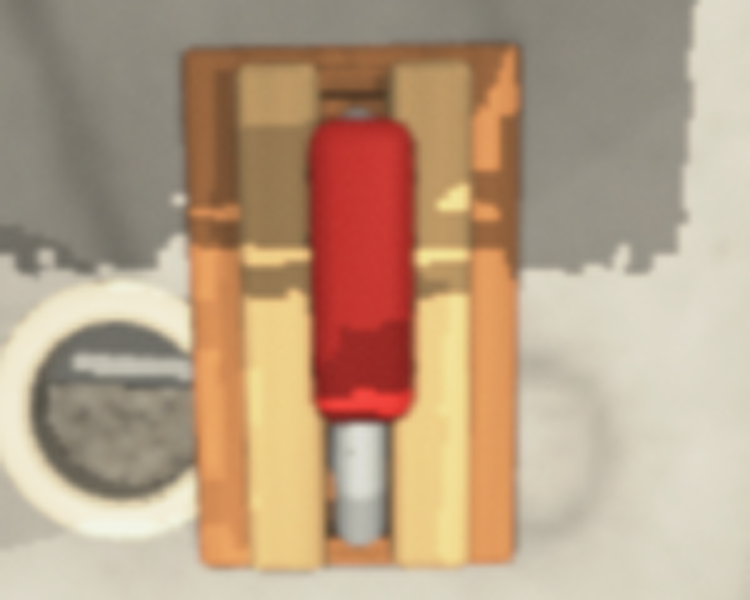

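```bash
python3 - <<'E'
from h import *
d=load('w2');t=load('top0');s=load('side0')
P=lambda a,b,z:atz(d,(255+a/5,73+b/5),z)
for z in(.15,.158):
  print(P(362,266,z),np.linalg.norm(P(362,118,z)-P(362,418,z)),np.linalg.norm(P(312,266,z)-P(413,266,z)))
def ang(a,b):
  v=P(*a,.1)-P(*b,.1);return np.degrees(np.arctan2(v[1],v[0]))
print(ang((310,140),(317,390)),ang((412,140),(412,390)),ang((183,60),(203,560)),ang((520,60),(516,560)),ang((318,100),(324,540)),ang((393,100),(397,540)))
print(tri((d,(327.4,126.2)),(t,(405,197)),(s,(261,146.2))))
E
```

```text
[ 0.45912759 -0.24627301  0.15      ] 0.0545700667793011 0.018815904454572083
[ 0.45934583 -0.24611223  0.158     ] 0.05314526539559344 0.018324629140378135
4.673558689399925 3.9089919265221855 4.285809995151925 4.389361097544666 3.8902240514221225 4.28664033323259
[ 0.45710259 -0.24683325  0.15100865]
```

>>> {"op": "move_arm", "data": {
  "commands": [
    [20,-1,0,0,0,0.5,100],
    [20,-1,0,0,0,0.4,100],
    [17,-0.5,-15,0,0,0,100],
    [0,0,-30,0,0,0,100],
    [0,0,-30,0,0,0,100],
    [0,0,-30,0,0,0,100],
    [0,0,-30,0,0,0,100],
    [0,0,-30,0,0,0,100],
    [0,0,-20,0,0,0,100],
    [0,0,-10,0,0,0,100],
    [0,0,0,0,0,0,100],
    [0,0,0,0,0,0,100],
    [0,0,0,0,0,0,40],
    [0,0,0,0,0,0,30],
    [0,0,0,0,0,0,0],
    [0,0,0,0,0,0,0],
    [0,0,0,0,0,0,0],
    [0,0,0,0,0,0,0]
  ],
  "squeeze": 45
}}

```text
time_s: 4.85
tcp_pos: [0.4579, -0.2471, 0.1036]
eef_rot: [180.0, -0.0, 4.2]
contact_force: [-0.2, 0.4, -0.6]
gripper_width: 0.0452
```

```bash
python3 - <<'E'
from h import *
s=get_state();print(s)
d=snap('side','s2')
cv2.imwrite('pics/s2c.png',cv2.resize(d['f'][100:220,190:340],None,fx=5,fy=5,interpolation=cv2.INTER_CUBIC))
E
```

```text
{'time_s': 4.85, 'joints': array([-6.72029210e+00,  1.28167897e+01, -2.81185850e+01,  5.28060312e-04,
       -4.90642380e+01,  1.00911754e+02]), 'qd': array([ 0.0185462 ,  0.03706832, -0.06123973,  0.0017529 , -0.0549331 ,
       -0.11499567]), 'joint_torque': array([ 1.76868885e-03, -4.19767356e+01,  2.36391306e+01,  5.52416548e+00,
        6.92499569e-02, -3.05234207e-04]), 'tcp_pos': array([ 0.4579169 , -0.24708687,  0.10361697]), 'eef_rot': array([ 1.79999535e+02, -3.04877497e-04,  4.19180815e+00]), 'contact_force': array([-0.24976706,  0.4328031 , -0.6271731 ]), 'moment': array([-0.05734421, -0.00123033, -0.03321816]), 'gripper_width': 0.045228772593054946}
```

Fingers still closing; keep closing.

>>> {"op": "move_arm", "data": {
  "commands": [
    [0,0,0,0,0,0,0],
    [0,0,0,0,0,0,0],
    [0,0,0,0,0,0,0],
    [0,0,0,0,0,0,0],
    [0,0,0,0,0,0,0],
    [0,0,0,0,0,0,0],
    [0,0,0,0,0,0,0]
  ],
  "squeeze": 45
}}

```text
time_s: 5.6
tcp_pos: [0.4579, -0.247, 0.1035]
eef_rot: [-180.0, 0.0, 4.2]
contact_force: [0.5, -0.7, -0.5]
gripper_width: 0.0201
```

```bash
python3 - <<'E'
from h import *
s=get_state();print(s['gripper_width'],s['contact_force'],s['moment'],s['tcp_pos'])
d=snap('side','s2')
cv2.imwrite('pics/s2c.png',cv2.resize(d['f'][100:220,190:340],None,fx=5,fy=5,interpolation=cv2.INTER_CUBIC))
E
```

```text
0.0200751042254743 [ 0.51846191 -0.65225497 -0.54560493] [-0.04809927 -0.05627623 -0.03420794] [ 0.45794413 -0.24699386  0.10353069]
```

View pics/s2c.png

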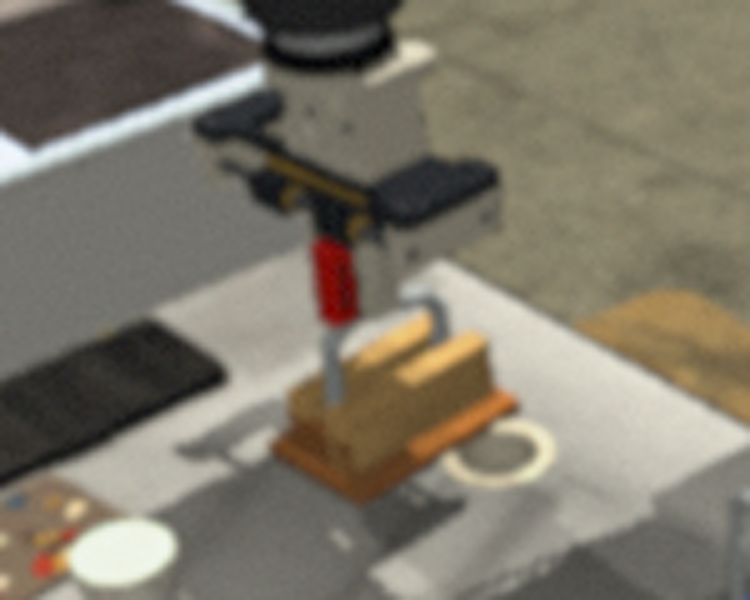

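>>> {"op": "move_arm", "data": {
  "commands": [
    [0,0,10,0,0,0,0],
    [0,0,20,0,0,0,0],
    [0,0,25,0,0,0,0],
    [0,0,25,0,0,0,0],
    [0,0,25,0,0,0,0],
    [0,0,25,0,0,0,0],
    [0,0,25,0,0,0,0],
    [0,0,20,0,0,0,0],
    [0,0,5,0,0,0,0],
    [0,0,0,0,0,0,0]
  ],
  "squeeze": 55
}}

```text
time_s: 6.65
tcp_pos: [0.458, -0.2469, 0.284]
eef_rot: [-180.0, -0.1, 4.2]
contact_force: [0.8, -0.6, -3.8]
gripper_width: 0.0201
```

>>> {"op": "move_arm", "data": {
  "commands": [
    [0,12,0,0,0,-0.4,0],
    [0,20,0,0,0,-0.5,0],
    [0,30,0,0,0,-0.6,0],
    [1,35,0,0,0,-0.6,0],
    [1,35,0,0,0,-0.6,0],
    [1,35,0,0,0,-0.6,0],
    [1,35,0,0,0,-0.6,0],
    [1,35,0,0,0,-0.6,0],
    [1,35,0,0,0,-0.6,0],
    [1,35,0,0,0,-0.6,0],
    [1,35,0,0,0,-0.6,0],
    [1,35,0,0,0,-0.6,0],
    [1,35,0,0,0,-0.6,0],
    [0,35,0,0,0,-0.6,0],
    [0,35,0,0,0,-0.6,0],
    [0,25,0,0,0,-0.6,0],
    [0,15,0,0,0,-0.5,0],
    [0,0,0,0,0,0,0],
    [0,0,0,0,0,0,0]
  ]
}}

```text
time_s: 8.55
tcp_pos: [0.4675, 0.2745, 0.2825]
eef_rot: [179.9, 0.1, -5.6]
contact_force: [0.4, -0.7, -2.6]
gripper_width: 0.0199
```

```bash
python3 - <<'E'
from h import *
s=get_state();print(s['time_s'],s['gripper_width'],s['contact_force'],s['moment'],s['tcp_pos'],s['eef_rot'])
d=snap('side','s3')
u=proj(d,[.468,.276,.18]).astype(int);o=u-[75,65];print(o)
cv2.imwrite('pics/s3c.png',cv2.resize(d['f'][o[1]:o[1]+120,o[0]:o[0]+150],None,fx=5,fy=5,interpolation=cv2.INTER_CUBIC))
E
```

```text
8.55 0.019935093238454674 [ 0.37675988 -0.70384467 -2.59293346] [-0.06174779 -0.01986236  0.02099568] [0.4675044  0.27446092 0.28245671] [ 1.79896665e+02  8.09983371e-02 -5.57110954e+00]
[326 154]
```

View pics/s3c.png

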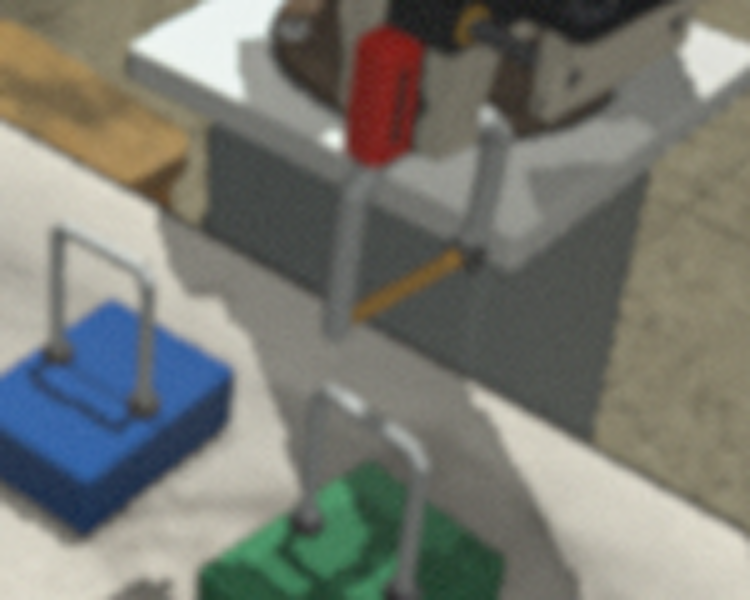

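```bash
python3 - <<'E'
from h import *
d=load('s3')
print('throat exp',proj(d,[.4675,.2745,.1935]),'seen 402.6 214.4','| red top centre exp',proj(d,[.4675,.2745,.3295]),'seen ~(404,162)')
c=np.array([np.cos(np.radians(-5.5)),np.sin(np.radians(-5.5)),0])
for x in(-.054,.02): print(proj(d,np.array([.4675,.2745,.1935])+x*c), 'seen', (420.4,204.6) if x<0 else (396,218))
print('eye exp',proj(d,[.468,.2755,.13]),proj(d,[.471,.305,.13]),proj(d,[.465,.246,.13]),'seen mid 401.6 238; ends (411,247)(391,232)')
E
```

```text
throat exp [402.1294697  214.25373547] seen 402.6 214.4 | red top centre exp [409.30739389 158.81963996] seen ~(404,162)
[419.09866596 204.30400418] seen (420.4, 204.6)
[395.57070706 218.09940528] seen (396, 218)
eye exp [399.45686628 236.9779925 ] [409.67794355 244.17334666] [389.67569255 230.0923182 ] seen mid 401.6 238; ends (411,247)(391,232)
```

>>> {"op": "move_arm", "data": {
  "commands": [
    [0,1,-15,0,0,0,0],
    [0,0,-20,0,0,0,0],
    [0,0,-12,0,0,0,0],
    [0,0,-8,0,0,0,0],
    [0,0,-8,0,0,0,0],
    [0,0,-8,0,0,0,0],
    [0,0,-8,0,0,0,0],
    [0,0,-8,0,0,0,0],
    [0,0,-8,0,0,0,0],
    [0,0,0,0,0,0,0]
  ]
}}

```text
time_s: 9.6
tcp_pos: [0.4666, 0.2757, 0.1869]
eef_rot: [179.9, 0.2, -5.6]
contact_force: [-5.2, 1.0, -0.5]
gripper_width: 0.0197
```

>>> {"op": "move_arm", "data": {
  "commands": [
    [0,0,-7,0,0,0,0],
    [0,0,-7,0,0,0,0],
    [0,0,-7,0,0,0,0],
    [0,0,-6,0,0,0,0],
    [0,0,-5,0,0,0,0],
    [0,0,0,0,0,0,0]
  ]
}}

```text
time_s: 10.2
tcp_pos: [0.4675, 0.2754, 0.1551]
eef_rot: [179.9, 0.1, -5.6]
contact_force: [0.8, -0.1, -2.6]
gripper_width: 0.0197
```

```bash
python3 - <<'E'
from h import *
s=get_state();print(s['time_s'],s['gripper_width'],s['contact_force'],s['moment'],s['tcp_pos'],s['eef_rot'])
d=snap('side','s4')
o=(330,170)
cv2.imwrite('pics/s4c.png',cv2.resize(d['f'][o[1]:o[1]+100,o[0]:o[0]+130],None,fx=6,fy=6,interpolation=cv2.INTER_CUBIC))
E
```

```text
10.2 0.019678575004186558 [ 0.84391255 -0.10154867 -2.63110339] [-0.04977875  0.0195721   0.02648542] [0.46751374 0.27540285 0.15511833] [ 1.79898952e+02  7.69970315e-02 -5.61120486e+00]
```

View pics/s4c.png

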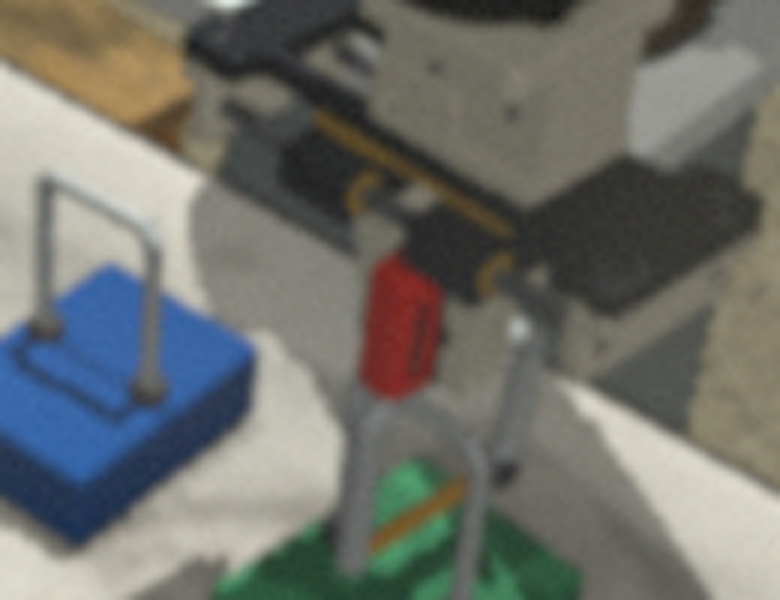

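>>> {"op": "move_arm", "data": {
  "commands": [
    [0,0,-2,0,0,0,0],
    [0,0,-2,0,0,0,0],
    [0,0,0,0,0,0,0]
  ]
}}

```text
time_s: 10.55
tcp_pos: [0.468, 0.2759, 0.1524]
eef_rot: [180.0, 0.0, -5.6]
contact_force: [0.5, -0.8, -2.6]
gripper_width: 0.0198
```

>>> {"op": "move_arm", "data": {
  "commands": [
    [0,0,-1,0,0,0,0],
    [0,0,0,0,0,0,0]
  ]
}}

```text
time_s: 10.75
tcp_pos: [0.468, 0.276, 0.1515]
eef_rot: [-180.0, -0.0, -5.6]
contact_force: [-0.4, 1.0, -2.7]
gripper_width: 0.0195
```

>>> {"op": "move_arm", "data": {
  "commands": [
    [0,0,-1,0,0,0,0],
    [0,0,-1,0,0,0,0],
    [0,0,0,0,0,0,0]
  ]
}}

```text
time_s: 11.05
tcp_pos: [0.4679, 0.2759, 0.1494]
eef_rot: [180.0, 0.0, -5.6]
contact_force: [0.2, 0.3, -2.3]
gripper_width: 0.0199
```

Nearly seated, with no force spike. Release gently and withdraw upward.

>>> {"op": "move_arm", "data": {
  "commands": [
    [0,0,-1,0,0,0,0],
    [0,0,0,0,0,0,35],
    [0,0,0,0,0,0,60],
    [0,0,0,0,0,0,100],
    [0,0,0,0,0,0,100],
    [0,0,0,0,0,0,100],
    [0,0,0,0,0,0,100],
    [0,0,0,0,0,0,100],
    [0,0,0,0,0,0,100],
    [0,0,0,0,0,0,100],
    [0,0,0,0,0,0,100],
    [0,0,0,0,0,0,100]
  ]
}}

```text
time_s: 12.25
tcp_pos: [0.468, 0.276, 0.1486]
eef_rot: [-180.0, -0.0, -5.6]
contact_force: [0.3, 0.2, 0.5]
gripper_width: 0.0875
```

>>> {"op": "move_arm", "data": {
  "commands": [
    [0,0,5,0,0,0,100],
    [0,0,15,0,0,0,100],
    [0,0,20,0,0,0,100],
    [0,0,20,0,0,0,100],
    [0,0,20,0,0,0,100],
    [0,0,20,0,0,0,100],
    [0,0,20,0,0,0,100],
    [0,0,20,0,0,0,100],
    [0,0,0,0,0,0,100],
    [0,0,0,0,0,0,100],
    [0,0,0,0,0,0,100],
    [0,0,0,0,0,0,100],
    [0,0,0,0,0,0,100],
    [0,0,0,0,0,0,100]
  ]
}}

```text
time_s: 13.65
tcp_pos: [0.4679, 0.2759, 0.2882]
eef_rot: [180.0, 0.0, -5.6]
contact_force: [0.2, -0.1, -0.3]
gripper_width: 0.0874
```

```bash
python3 - <<'E'
from h import *
s=get_state();print(s['time_s'],s['gripper_width'],s['contact_force'],s['tcp_pos'])
d=snap('side','s5')
o=(330,170)
cv2.imwrite('pics/s5c.png',cv2.resize(d['f'][o[1]:o[1]+120,o[0]:o[0]+130],None,fx=5,fy=5,interpolation=cv2.INTER_CUBIC))
E
```

```text
13.65 0.08738732262774337 [ 0.1898305  -0.13904553 -0.2656032 ] [0.46789746 0.27592457 0.28815395]
```

View pics/s5c.png

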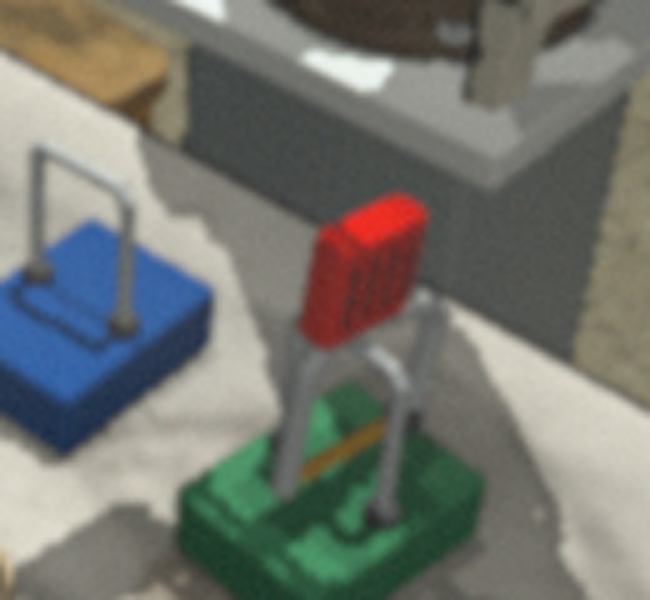

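>>> {"op": "move_arm", "data": {
  "commands": [
    [0,0,0,0,0,0,100],
    [0,0,0,0,0,0,100],
    [0,0,0,0,0,0,100],
    [0,0,0,0,0,0,100],
    [0,0,0,0,0,0,100],
    [0,0,0,0,0,0,100],
    [0,0,0,0,0,0,100],
    [0,0,0,0,0,0,100],
    [0,0,0,0,0,0,100],
    [0,0,0,0,0,0,100]
  ]
}}

```text
time_s: 14.7
tcp_pos: [0.468, 0.276, 0.2886]
eef_rot: [180.0, 0.0, -5.6]
contact_force: [0.2, -0.7, -0.2]
gripper_width: 0.0879
```

```bash
python3 - <<'E'
from h import *
d=snap('side','s6')
def red(f):
    f=f[200:250,380:425].astype(int); m=(f[...,2]>110)&(f[...,1]<60); y,x=np.nonzero(m); return x.mean(),y.mean(),m.sum()
print(red(load('s5')['f']),red(d['f']))
print(close_job())
E
```

```text
(np.float64(20.878980891719745), np.float64(21.901273885350317), np.int64(314)) (np.float64(20.923809523809524), np.float64(21.94920634920635), np.int64(315))
the job is handed in; nothing more can be done
None
```

I lifted the red handle out of its stand and pressed it down onto the green weight's lifting eye. Once the eye's bar was past the gate, I opened the gripper, raised it about 140 mm clear and handed the job in at about 14.8 s.

- **Gate:** the side pictures before and after release show the bar inside the loop and the brass gate shut. The vertical force fell back to just the handle's weight (about 2.6 N).
- **Hold after release:** the handle hangs slightly tilted on the green eye. Two pictures about 1 s apart show it at rest (under 0.1 pixel of movement), with nothing touching the robot.
- **Disagreement:** the camera measurements of the eye differed by 2–4 mm in y and up to 7 mm in height. I used the stated height of 130 mm, and the fit stayed within tolerance. No check failed.

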